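# Clamp a printing block until the ratchet knob clicks

## Robot

A 6-joint arm with a two-finger parallel gripper is mounted at the origin on the work surface. World frame = base frame: x ahead of the robot, y to its left, z up, the work surface at z = 0. Lengths are in m, angles in rad, forces in N, time in s.
With the tool pointing down it reaches from about 0.4 to 0.825 m from the base axis. Payload 7 kg.
Tool frame: the origin (TCP) lies on the centre line of the jaws, within the pads' length; the fingertips stand 22 mm ahead of it and the grasp point (between the pads) lies 3 mm ahead of it; z points along the fingers, y is the line along which they close (so a half turn about z gives the same grasp; the last joint's range is limited). The gripper opens to 88 mm and grips with 3 to 60 N. Pads are 19 mm wide; open, the fingers measure 130 mm over their backs; the gripper's body (78 mm by 193 mm) begins 47 mm behind the grasp point.
Start: joints at [1.593, 0.359, 0.012, 0, -1.224, -0.288], TCP at [0.177, 0.651, 0.249] pointing down, gripper open.
Joint ranges: [-3.07, 3.07], [-1.43, 2.12], [-1.02, 1.25], [-3.03, 1.67], [-3.05, -0], [-3.03, 3.03]. Speed limits (rad/s): [2.39, 2.39, 3.01, 3.14, 3.14, 3.14].

## Interface

Orientations are given as [roll, pitch, yaw] about the fixed x, y, z axes, in that order (R = Rz(yaw) Ry(pitch) Rx(roll)).
In Python, from station import monitor, viewer, order gives the robot as it stands. The module is installed in compiled form; this text tells all that it offers.
- The arm moves only by the tool servo_tool, never from a script. Its argument "targets" is a list of rows, each an object with "angular": the turn, a rotation vector about the tool's x, y, z in degrees, a list of three; "xyz": the shift along the tool's x, y, z in cm, a list of three; "claw": the finger opening in cm, from 0 to 8.76. A call has 1 to 20 rows; each row shifts and turns the commanded pose from where the row before left it, along the tool's axes as they then stand; what a row does not reach is not made up. A row lasts 1/10 s, in which the tool goes at most 50 mm and 8.59 degrees, less where a joint would pass 70% of its speed; a pose out of reach is approached as far as the arm can. A call is refused whole if a number of a shift passes 5 or a number of a turn 8.59, either way. A call with a gripper value outside its range is refused whole. The fingers move at their own pace and stop on an object; "force" is the grip in N (left out, the last holds). Time passes only in rows, so rows that do not move let the fingers close. It gives the time, the measured TCP pose, the force, the opening and the grip force at its end, in the units of the state.
- monitor.get_state(): the state, without advancing time (a new reading comes with each control period).
- viewer.grab_frame(name): name is "scene" or "top"; returns a dict with "color" (480x640x3 uint8, blue, green, red), "fovy" (degrees; the focal length in pixels is half the picture's height over the tangent of half this angle, whatever the lens; pixels are square), "cx", "cy" (the principal point, pixels), "R" (3x3) and "t" (3): a world point X has camera coordinates R X + t. Camera axes: x right, y down, z forward; pixel columns grow to the right and rows downward; lengths in m; the calibration is good to about 2 mm. A picture is of the moment at which its call begins. There is no depth.
- order.job_done(): hands the job in; it is judged then, once.
The state is a dict: "t": time; "q": joint angles; "qd": joint speeds; "joint_efforts": joint torques, N m; "eef_pos": TCP position; "ee_rot": TCP orientation; "force": force on the tool from outside, world axes, zero at the start; "moment": the same for the moment, N m; "width": finger opening in m; "gripper_force": force on a finger pad.
Only numpy, scipy, OpenCV 4.12 (cv2) and the standard library are available. Lean on these libraries where they do the work, as an engineer would, in place of code of your own. Each camera call takes 0.05 s, during which the arm holds its last target. There are 200 camera calls.

## Task

Fetch the long wooden printing block, lay it flat and straight on the bed of the small desk clamp, under the pad, and slide it gently in until its end is flush against the stop. Then turn the clamp's ratchet knob clockwise (seen from above) until it slips and clicks, stop at once (three clicks at the most) and let go, leaving the block clamped tight. Leave the short block and everything else on the desk as they are.

Things in the scene. Friction and masses are not known exactly. Their poses are not given: they have to be found in the camera images.
- block: The long block: plain pale wood, 140 x 50 x 25 mm, about 0.11 kg, lying flat on the desk at the start. Origin at the centre of its underside; x along its length, z up. Its two ends are alike, so either may go in first.
- spare: The short block, a bystander: same wood, 80 x 50 x 25 mm. Origin at the centre of its underside, x along its length. It and the long block lie side by side, in either order.
- clamp: Fixed desk clamp, C-shaped grey frame, open at its mouth (-x side). Origin on the desk under the vertical axis of pad and knob; z up, x from mouth to back. Bed 8 mm thick, 74 mm wide, x = -55 to +80 mm. The block goes in from the mouth along +x, centred in y; when flush its centre is at x = -35 mm and its outer 50 mm overhang the bed. The arm (44 mm wide, x = -20 to +76 mm) tops out at 73 mm.
- stop: The clamp's steel stop plate at the back of the bed, fixed to the clamp, same origin and axes. Its upright face towards the mouth is at x = +35 mm, 74 mm wide, 8 to 38 mm above the desk. The block's end is to lie flush against it. Not to be rammed: push with less than 25 N.
- pad: Round rubber pressure pad, 26 mm across, on a ram under the clamp's arm. Origin at the centre of its underside. It moves straight down a few millimetres as the knob is turned clockwise. Its starting height varies: it hangs 5 to 10 mm above a block on the bed.
- knob_grip (a point): Point on the knob's vertical axis, 103 mm above the desk, where to grip it. Round fluted black knob, 40 mm diameter, 81 to 117 mm above the desk, free room around; it turns endlessly and stays at its height. Clockwise from above tightens; it takes 0.4 N m at first, more once the pad presses. It needs about 1 to 4 rad in all, so several grasps. The screw holds itself when let go.
- knob_mark (a point): Tip of the small steel pointer on the foot of the knob, 26 mm from the axis. At about 0.65 N m the ratchet slips: the knob turns alone, and every 30 degrees the torque peaks, falls off suddenly and the knob drops into the next notch (it falls back if let go less than halfway). Read at standstill in short steps: 0.2 to 0.3 N m before, 0.4 to 0.55 at a peak, lower by over 0.12 right after.
- collar_mark (a point): Black tick on the steel collar (60 mm disc, 74 to 80 mm above the desk, turning with the screw) under the knob, 26 mm from the axis. It lies under the pointer until the ratchet slips; each click sets the pointer 30 degrees further on: 13 mm apart after one click, 26 mm after two, 37 mm after three.
- jar: Bystander: jar of 52 mm diameter, 60 mm high; origin under its centre.
- tape: Bystander: roll of tape lying flat, 60 mm across, 20 mm high; origin under its centre.
- mouse: Bystander: black computer mouse, 100 x 60 x 32 mm; origin under its centre.
Things that resemble listed ones, but are neither listed nor needed, are in the scene too. What is shaped like the block but blue is not meant. Leave any green look-alike of the clamp alone.

How it is judged:
On the way, in this order (a step that is already met when the one before it is completed fails the run):
1. the long block lies flat and straight on the clamp's bed, its end flush against the stop, before the knob has clicked (x of block in the frame of clamp above -0.0375 m and y of block in the frame of clamp between -0.01 and 0.01 m and z of block in the frame of clamp between 0.0055 and 0.0105 m and angle between the x axis of block and the x axis of clamp, either way round below 0.06 rad and angle between block's own z axis and vertical below 0.05 rad and horizontal distance between knob_mark and collar_mark below 0.005 m), for 0.2 s.
2. the knob has been turned clockwise until the ratchet slipped by a click or more, with the pad pressing the block (horizontal distance between knob_mark and collar_mark above 0.011 m and contact force between pad and block above 10 N), for 0.1 s.
At the end, for the whole second after the job is handed in: The long block rests flat on the clamp's bed, within 2.5 mm of the stop, within 10 mm of the bed's centre line and 0.06 rad of straight, at rest; the pad presses it with more than 10 N; the ratchet has slipped by one to three clicks (pointer and tick 11 to 42 mm apart) (all of step 2 and x of block in the frame of clamp above -0.0375 m and y of block in the frame of clamp between -0.01 and 0.01 m and z of block in the frame of clamp between 0.0055 and 0.0105 m and angle between the x axis of block and the x axis of clamp, either way round below 0.06 rad and angle between block's own z axis and vertical below 0.05 rad and horizontal distance between knob_mark and collar_mark below 0.042 m and linear speed of block below 0.01 m/s); the robot touches nothing.
It fails at once if the ratchet slips more than three clicks (pointer and tick over 42 mm apart) (horizontal distance between knob_mark and collar_mark above 0.042 m).
It fails at once if the block is pushed against the stop with more than 25 N (contact force between block and stop above 25 N).
It fails at once if the short block, jar, tape or mouse is moved by more than 20 mm (distance of any of spare, jar, tape, mouse from where it was at the start of the episode above 0.02 m).
It also fails if it takes over 72 s, if anything falls off the work surface, if the arm or the gripper's body presses on something with over 40 N, if the wrist force passes 120 N, or if a joint passes its speed limit or range.

## Working session

There is one attempt and no reset: what is moved stays moved. The work goes in short steps, Python scripts to look and compute and a tool call to move; the robot and the scene stay as the last step left them, time stands still between calls to the robot, and variables do not carry over. Pictures are saved under pics/ and viewed, at most 10 in all, crops included, and the job is handed in when it is done.

Besides the shell and the picture viewer there is one more tool, called after "Request:" by a JSON object that holds its "name" and its "arguments". servo_tool: Moves the arm, as the interface text tells. Its arguments: {"type":"object","properties":{"targets":{"type":"array"},"force":{"type":"number"}},"required":["targets"]}

```bash
mkdir -p pics
cat > h.py <<'E'
import numpy as np, cv2
from station import monitor, viewer, order
def grab(n):
    f=viewer.grab_frame(n); f['R']=np.array(f['R']);f['t']=np.array(f['t']);f['f']=240/np.tan(np.radians(f['fovy'])/2); return f
def ray(f,u,v,z):
    d=f['R'].T@np.array([(u-f['cx'])/f['f'],(v-f['cy'])/f['f'],1]); c=-f['R'].T@f['t']
    return c+d*(z-c[2])/d[2]
def proj(f,X):
    p=f['R']@np.array(X)+f['t']; return p[:2]/p[2]*f['f']+[f['cx'],f['cy']]
E
python3 - <<'E'
from h import *
s=monitor.get_state(); print(s)
for n in('scene','top'):
    f=grab(n); cv2.imwrite(f'pics/{n}0.png',f['color']); print(n,f['fovy'],f['cx'],f['cy'],f['R'].round(3).tolist(),(-f['R'].T@f['t']).round(3))
    import pickle; pickle.dump(f,open(n+'.pkl','wb'))
E
```

```text
{'t': 0.0, 'q': array([ 1.59310025e+00,  3.59362055e-01,  1.10526176e-02, -3.60178635e-04,
       -1.22411253e+00, -2.88108941e-01]), 'qd': array([ 4.60151585e-04, -1.11255925e-04, -4.80560988e-04, -1.29181048e-04,
       -7.47672696e-05, -4.06276518e-05]), 'joint_efforts': array([-2.20297239e-03, -5.82724464e+01,  2.93053633e+01,  6.99750736e+00,
        6.80579193e-03, -1.65612096e-04]), 'eef_pos': array([0.17720833, 0.65084189, 0.2476342 ]), 'ee_rot': array([ 3.13993781e+00, -1.37317293e-04, -2.65927564e-01]), 'force': array([0.26345394, 0.25128611, 0.13076731]), 'moment': array([-0.00572759,  0.00417992, -0.01580744]), 'gripper_force': 0.0, 'width': 0.08787134971421065}
scene 48.51753506020964 317.14540492454836 235.91524481937773 [[-0.211, 0.978, -0.004], [0.847, 0.181, -0.501], [-0.489, -0.108, -0.866]] [1.159 0.082 1.147]
top 48.87323223810091 330.4068047184211 241.59524432872854 [[-0.021, -1.0, -0.004], [-0.996, 0.021, -0.081], [0.082, 0.003, -0.997]] [ 0.451 -0.029  1.256]
```

View pics/scene0.png

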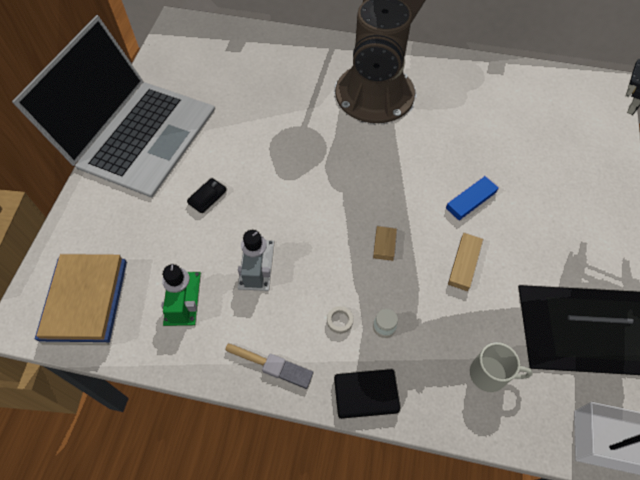

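View pics/top0.png

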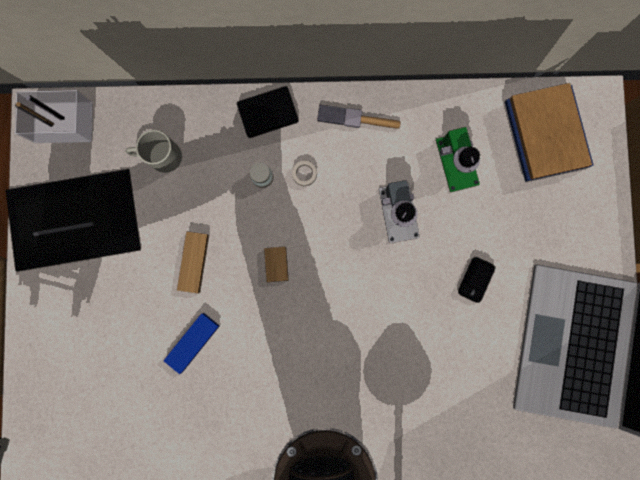

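Candidates in top view: pale long block (193,262), short block (276,264) in shadow, blue block (192,344), wooden-handled brush (360,118). For the clamp: grey (400,212), green look-alike (460,160). I choose the long pale block and the grey clamp, whose mouth faces the robot, and check them in a crop.

Run:
```python
from h import *; import pickle
S=pickle.load(open('scene.pkl','rb'));T=pickle.load(open('top.pkl','rb'))
def blk(f,box):
    x0,y0,x1,y1=box; im=f['color'][y0:y1,x0:x1]; h=cv2.cvtColor(im,cv2.COLOR_BGR2HSV)
    m=((h[...,0]>8)&(h[...,0]<25)&(h[...,1]>80)&(h[...,2]>60)).astype(np.uint8)
    m=cv2.morphologyEx(m,cv2.MORPH_OPEN,np.ones((3,3)))
    c=max(cv2.findContours(m,0,1)[0],key=cv2.contourArea)
    P=np.array([ray(f,u+x0,v+y0,.025)[:2] for u,v in c[:,0]],np.float32)*1000
    return cv2.minAreaRect(P)
for n,f,bs in(('top',T,[(165,215,225,305),(255,235,300,295)]),('scene',S,[(435,225,495,300),(365,220,405,265)])):
    for b in bs: print(n,blk(f,b))
a=cv2.resize(T['color'][165:265,350:450],(400,400),interpolation=cv2.INTER_CUBIC)
b=cv2.resize(S['color'][215:315,205:305],(400,400),interpolation=cv2.INTER_CUBIC)
c=cv2.resize(T['color'][220:300,160:300],(350,200),interpolation=cv2.INTER_CUBIC)
d=cv2.resize(S['color'][220:300,360:500],(350,200),interpolation=cv2.INTER_CUBIC)
o=np.vstack([np.hstack([a,b]),np.zeros((200,800,3),np.uint8)]);o[400:,:350]=c;o[400:,400:750]=d
cv2.imwrite('pics/c1.png',o)
```

```text
top ((511.4443054199219, 298.6776428222656), (50.80558776855469, 138.94027709960938), 80.99327087402344)
top ((502.7229309082031, 103.1562271118164), (79.40899658203125, 49.59937286376953), 3.461899518966675)
scene ((519.6375732421875, 298.27008056640625), (48.897403717041016, 147.90811157226562), 80.75566864013672)
scene ((510.58819580078125, 104.16839599609375), (88.82406616210938, 48.40605545043945), 3.8817970752716064)
```

View pics/c1.png

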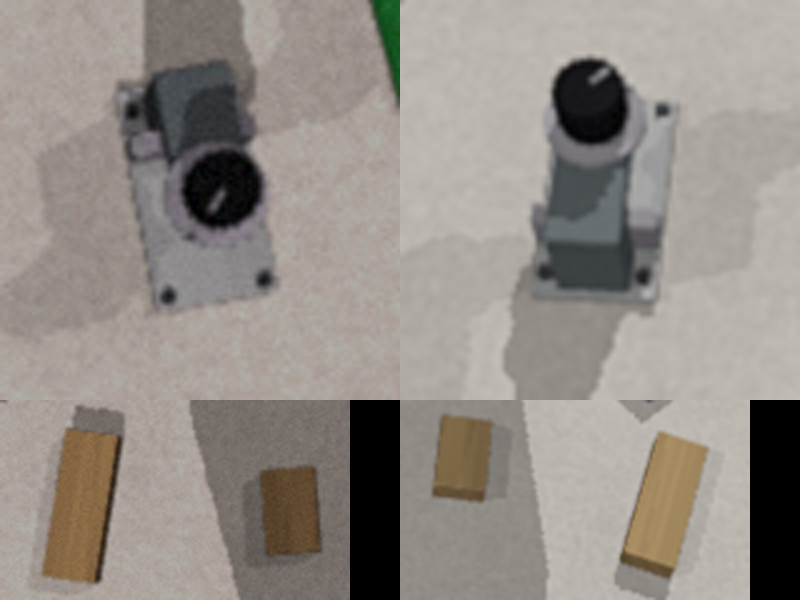

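Run:
```python
from h import *; import pickle
S=pickle.load(open('scene.pkl','rb'));T=pickle.load(open('top.pkl','rb'))
for n,f,(x0,y0,x1,y1) in(('top',T,(385,195,425,230)),('scene',S,(235,225,270,255))):
    g=f['color'][y0:y1,x0:x1].max(2); m=(g<60).astype(np.uint8)
    m=cv2.morphologyEx(m,cv2.MORPH_CLOSE,np.ones((5,5)))
    c=max(cv2.findContours(m,0,1)[0],key=cv2.contourArea)
    P=np.array([ray(f,u+x0,v+y0,.117)[:2] for u,v in c[:,0]],np.float32)*1000
    print(n,cv2.minEnclosingCircle(P),cv2.boundingRect(c),P.min(0),P.max(0))
pt=lambda a,b,z:(ray(T,350+(a-.5)/4,165+(b-.5)/4,z)*1000).round(1)
L=pt(155,312,.008);R=pt(275,290,.008);B=pt(118,82,.008)
sh=[pt(168,295,.008),pt(264,279,.008),pt(132,110,.008)]
print(L,R,B,sh)
d=L-B;print('axis from edge',np.degrees(np.arctan2(-d[1],-d[0])),np.linalg.norm(d)); d=R-L; print(np.degrees(np.arctan2(d[1],d[0]))+90,np.linalg.norm(d))
d=sh[2]-sh[0];print('screws',np.degrees(np.arctan2(d[1],d[0])));d=sh[1]-sh[0];print(np.degrees(np.arctan2(d[1],d[0]))+90)
# arm top edges z=.073
print(pt(153,72,.073),pt(228,62,.073),pt(240,112,.073))
p=lambda a,b,z:(ray(S,205+(a-.5)/4,215+(b-.5)/4,z)*1000).round(1)
print('scene bed back corners',p(533,298,.008) if 0 else p(533-400,298,.008),p(653-400,305,.008),p(678-400,103,.008))
print('knob pointer/knob top line',pt(222,187,.117),pt(210,212,.117))
```

```text
top ((617.8945922851562, -175.27801513671875), 38.51248550415039) (0, 0, 30, 27) [ 585.7685  -208.90088] [ 643.74835 -146.66888]
scene ((617.6743774414062, -184.85848999023438), 26.90272331237793) (8, 5, 19, 21) [ 592.48865 -208.60782] [ 644.2006 -164.6204]
[ 547.4 -163.3    8. ] [ 558.9 -234.7    8. ] [ 685.7 -145.3    8. ] [array([ 557.3, -171.3,    8. ]), array([ 565.6, -228.4,    8. ]), array([ 668.6, -153.2,    8. ])]
axis from edge 7.415467385611498 139.46644757790318
9.149731831800523 72.3201908183323
screws 9.236782325173792
8.270532905093361
[ 678.8 -159.2   73. ] [ 683.6 -201.9   73. ] [ 654.8 -207.7   73. ]
scene bed back corners [ 695.9 -211.1    8. ] [ 685.6 -141.4    8. ] [ 551.4 -161.     8. ]
knob pointer/knob top line [ 606.3 -189.9  117. ] [ 592.8 -183.   117. ]
```

Both picks are confirmed: the long block (190,262 top view) centres near (0.511, 0.299) with its axis at -9.3°. The grey clamp's axis is near (0.607, -0.190), with yaw about 8.5° and its mouth toward the robot. I'll grip the block near its robot-side end.

Request:
{"name": "servo_tool", "arguments": {"targets": [{"angular": [0,0,-5.9],"xyz": [0,0,0],"claw": 8.76},{"angular": [0,0,0],"xyz": [2.83,2.45,0],"claw": 8.76},{"angular": [0,0,0],"xyz": [2.83,2.45,0],"claw": 8.76},{"angular": [0,0,0],"xyz": [2.83,2.45,0],"claw": 8.76},{"angular": [0,0,0],"xyz": [2.83,2.45,0],"claw": 8.76},{"angular": [0,0,0],"xyz": [2.83,2.45,0],"claw": 8.76},{"angular": [0,0,0],"xyz": [2.83,2.45,0],"claw": 8.76},{"angular": [0,0,0],"xyz": [2.83,2.45,1],"claw": 8.76},{"angular": [0,0,0],"xyz": [2.83,2.45,1],"claw": 8.76},{"angular": [0,0,0],"xyz": [2.83,2.45,2],"claw": 8.76},{"angular": [0,0,0],"xyz": [2.83,2.45,2],"claw": 8.76},{"angular": [0,0,0],"xyz": [2.83,2.45,2],"claw": 8.76},{"angular": [0,0,0],"xyz": [2.83,2.45,2],"claw": 8.76},{"angular": [0,0,0],"xyz": [0,0,2],"claw": 8.76},{"angular": [0,0,0],"xyz": [0,0,0],"claw": 8.76}], "force": 30}}

```text
t: 1.6
eef_pos: [0.464, 0.3036, 0.1257]
ee_rot: [3.137, 0.003, -0.166]
force: [-0.1, -0.0, -0.6]
width: 0.0878
gripper_force: 0.0
```

Request:
{"name": "servo_tool", "arguments": {"targets": [{"angular": [0,0,0],"xyz": [0,-0.25,3],"claw": 8.76},{"angular": [0,0,0],"xyz": [0,0,3],"claw": 8.76},{"angular": [0,0,0],"xyz": [0,0,2],"claw": 8.76},{"angular": [0,0,0],"xyz": [0,0,1.4],"claw": 8.76},{"angular": [0,0,0],"xyz": [0,0,0.5],"claw": 8.76},{"angular": [0,0,0],"xyz": [0,0,0],"claw": 4.5},{"angular": [0,0,0],"xyz": [0,0,0],"claw": 4.5},{"angular": [0,0,0],"xyz": [0,0,0],"claw": 4.5},{"angular": [0,0,0],"xyz": [0,0,0],"claw": 4.5},{"angular": [0,0,0],"xyz": [0,0,0],"claw": 4.5},{"angular": [0,0,0],"xyz": [0,0,0],"claw": 4.5},{"angular": [0,0,0],"xyz": [0,0,0],"claw": 4.5}], "force": 40}}

```text
t: 2.8
eef_pos: [0.4653, 0.3086, 0.03]
ee_rot: [-3.141, -0.0, -0.163]
force: [-2.8, -0.8, 6.2]
width: 0.0497
gripper_force: 40.0
```

Request:
{"name": "servo_tool", "arguments": {"targets": [{"angular": [0,0,0],"xyz": [0,0,-1.5],"claw": 4.5},{"angular": [0,0,0],"xyz": [0,0,-2.5],"claw": 4.5},{"angular": [0,0,-5.9],"xyz": [0,0,-2],"claw": 4.5},{"angular": [0,0,-5.9],"xyz": [0,0,0],"claw": 4.5},{"angular": [0,0,-5.9],"xyz": [0,0,0],"claw": 4.5},{"angular": [0,0,0],"xyz": [-0.78,3.67,0],"claw": 4.5},{"angular": [0,0,0],"xyz": [-0.78,3.67,0],"claw": 4.5},{"angular": [0,0,0],"xyz": [-0.78,3.67,0],"claw": 4.5},{"angular": [0,0,0],"xyz": [-0.78,3.67,0],"claw": 4.5},{"angular": [0,0,0],"xyz": [-0.78,3.67,0],"claw": 4.5},{"angular": [0,0,0],"xyz": [-0.78,3.67,0],"claw": 4.5},{"angular": [0,0,0],"xyz": [-0.78,3.67,0],"claw": 4.5},{"angular": [0,0,0],"xyz": [-0.78,3.67,0],"claw": 4.5},{"angular": [0,0,0],"xyz": [-0.78,3.67,0],"claw": 4.5},{"angular": [0,0,0],"xyz": [-0.78,3.67,0],"claw": 4.5},{"angular": [0,0,0],"xyz": [-0.78,3.67,0],"claw": 4.5},{"angular": [0,0,0],"xyz": [-0.78,3.67,0],"claw": 4.5},{"angular": [0,0,0],"xyz": [-0.78,3.67,0],"claw": 4.5},{"angular": [0,0,0],"xyz": [-0.78,3.67,0],"claw": 4.5}]}}

```text
t: 4.7
eef_pos: [0.4314, -0.2171, 0.0894]
ee_rot: [-3.141, 0.0, 0.146]
force: [0.5, 0.6, -1.4]
width: 0.0496
gripper_force: 40.0
```

Request:
{"name": "servo_tool", "arguments": {"targets": [{"angular": [0,0,0],"xyz": [0,0,0],"claw": 4.5},{"angular": [0,0,0],"xyz": [0,0,0],"claw": 4.5},{"angular": [0,0,0],"xyz": [0,0,2],"claw": 4.5},{"angular": [0,0,0],"xyz": [0,0,0],"claw": 4.5},{"angular": [0,0,0],"xyz": [0,0,0],"claw": 4.5}]}}

```text
t: 5.2
eef_pos: [0.4317, -0.2149, 0.0695]
ee_rot: [-3.141, 0.001, 0.147]
force: [0.6, -0.1, -2.1]
width: 0.0494
gripper_force: 40.0
```

Run:
```python
from h import *; import pickle
o=[]
for n,(x0,y0) in(('top',(350,160)),('scene',(180,150))):
    f=grab(n); pickle.dump(f,open(n+'1.pkl','wb'))
    o.append(cv2.resize(f['color'][y0:y0+150,x0:x0+100],(400,600),interpolation=cv2.INTER_CUBIC))
cv2.imwrite('pics/c2.png',np.hstack(o))
```

```text
(no output)
```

View pics/c2.png

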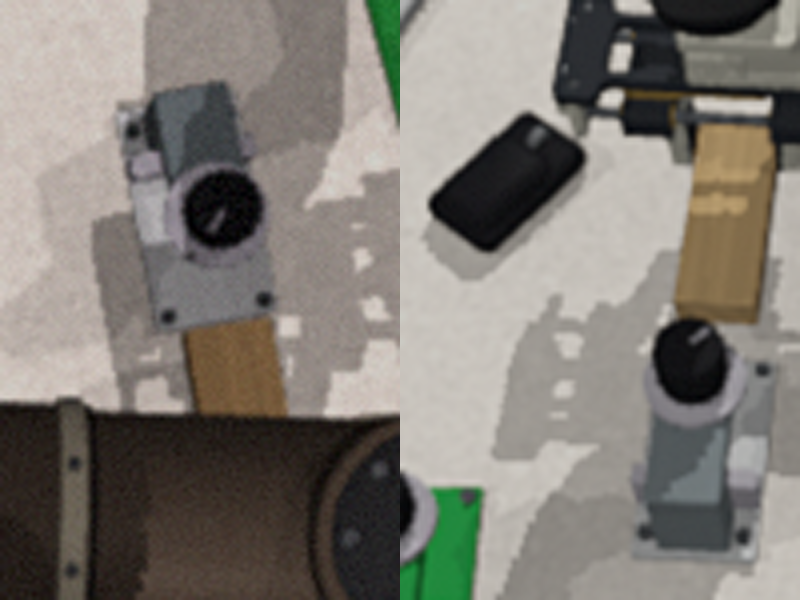

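Run:
```python
from h import *; import pickle
T=pickle.load(open('top1.pkl','rb'));S=pickle.load(open('scene1.pkl','rb'))
p=lambda a,b,z:ray(T,350+(a-.5)/4,160+(b-.5)/4,z)*1000
q=lambda a,b,z:ray(S,180+(a-400.5)/4,150+(b-.5)/4,z)*1000
y=np.radians(8.5);o=np.array([607,-190.])
def cl(P):
    d=P[:2]-o; return np.round([d@[np.cos(y),np.sin(y)],d@[-np.sin(y),np.cos(y)]],1)
z=.0645
print('top: L,R front; L,R rear', [cl(v) for v in(p(185,332,z),p(271,318,z),p(198,412,z),p(287,412,z))])
print('scene front corners, rear', [cl(v) for v in(q(675,300,z),q(757,315,z),q(697,135,z),q(776,155,z))])
print('bed L,R mouth top', cl(p(155,332,.008)),cl(p(275,310,.008)),'scene back',cl(q(633,558,.008)),cl(q(753,561,.008)),'scene mouth R',cl(q(778,362,.008)))
print('knob',cl(p(222,208,.117)),cl(q(690,352,.117)))
```

```text
top: L,R front; L,R rear [array([-61.3,  25.2]), array([-61.7, -24.1]), array([-107. ,   26.1]), array([-115.5,  -23.4])]
scene front corners, rear [array([-58.2, -21.3]), array([-50.9,  28.5]), array([-178.5,  -23. ]), array([-166.4,   27.7])]
bed L,R mouth top [-55.   35.3] [-54.1 -37.1] scene back [ 84.8 -34.1] [82.3 36.1] scene mouth R [-51.5  36.8]
knob [-1.2  0.3] [6.3 1.5]
```

Request:
{"name": "servo_tool", "arguments": {"targets": [{"angular": [0,0,0],"xyz": [0,0.15,1.5],"claw": 4.5},{"angular": [0,0,0],"xyz": [0,0,1.3],"claw": 4.5},{"angular": [0,0,0],"xyz": [0,0,0],"claw": 4.5},{"angular": [0,0,0],"xyz": [1,0,0],"claw": 4.5},{"angular": [0,0,0],"xyz": [1,0,0],"claw": 4.5},{"angular": [0,0,0],"xyz": [0.5,0,0],"claw": 4.5},{"angular": [0,0,0],"xyz": [0.5,0,0],"claw": 4.5},{"angular": [0,0,0],"xyz": [0,0,0],"claw": 4.5}]}}

```text
t: 6.1
eef_pos: [0.4628, -0.2127, 0.0418]
ee_rot: [3.141, -0.001, 0.147]
force: [-0.1, -1.2, -1.0]
width: 0.05
gripper_force: 40.0
```

Request:
{"name": "servo_tool", "arguments": {"targets": [{"angular": [0,0,0],"xyz": [1,0,0],"claw": 4.5},{"angular": [0,0,0],"xyz": [1,0,0],"claw": 4.5},{"angular": [0,0,0],"xyz": [1,0,0],"claw": 4.5},{"angular": [0,0,0],"xyz": [1,0,0],"claw": 4.5},{"angular": [0,0,0],"xyz": [0.5,0,0],"claw": 4.5},{"angular": [0,0,0],"xyz": [0.5,0,0],"claw": 4.5},{"angular": [0,0,0],"xyz": [0,0,0],"claw": 4.5},{"angular": [0,0,0],"xyz": [0,0,0.15],"claw": 4.5},{"angular": [0,0,0],"xyz": [0,0,0.1],"claw": 4.5},{"angular": [0,0,0],"xyz": [0,0,0],"claw": 4.5}]}}

```text
t: 7.1
eef_pos: [0.5108, -0.2055, 0.0389]
ee_rot: [-3.141, 0.0, 0.146]
force: [0.2, 0.4, -0.7]
width: 0.0498
gripper_force: 40.0
```

Request:
{"name": "servo_tool", "arguments": {"targets": [{"angular": [0,0,0],"xyz": [0,0,0.1],"claw": 4.5},{"angular": [0,0,0],"xyz": [0,0,0],"claw": 4.5},{"angular": [0,0,0],"xyz": [0,0,0],"claw": 4.5}], "force": 40}}

```text
t: 7.4
eef_pos: [0.5113, -0.2055, 0.0381]
ee_rot: [3.142, -0.0, 0.146]
force: [-0.1, -0.4, -1.5]
width: 0.0499
gripper_force: 40.0
```

Request:
{"name": "servo_tool", "arguments": {"targets": [{"angular": [0,0,0],"xyz": [0,0,0.05],"claw": 4.5},{"angular": [0,0,0],"xyz": [0,0,0],"claw": 4.5},{"angular": [0,0,0],"xyz": [0,0,0],"claw": 4.5}], "force": 10}}

```text
t: 7.7
eef_pos: [0.5113, -0.2056, 0.0377]
ee_rot: [3.142, -0.0, 0.146]
force: [-1.2, 0.1, 2.5]
width: 0.0499
gripper_force: 10.0
```

Request:
{"name": "servo_tool", "arguments": {"targets": [{"angular": [0,0,0],"xyz": [0.3,0,0],"claw": 4.5},{"angular": [0,0,0],"xyz": [0.3,0,0],"claw": 4.5},{"angular": [0,0,0],"xyz": [0.2,0,0],"claw": 4.5},{"angular": [0,0,0],"xyz": [0.1,0,0],"claw": 4.5},{"angular": [0,0,0],"xyz": [0,0,0],"claw": 4.5}], "force": 10}}

```text
t: 8.2
eef_pos: [0.5205, -0.2042, 0.0376]
ee_rot: [3.142, -0.0, 0.146]
force: [-2.0, 0.1, 3.2]
width: 0.0498
gripper_force: 10.0
```

Request:
{"name": "servo_tool", "arguments": {"targets": [{"angular": [0,0,0],"xyz": [0.1,0,0],"claw": 4.5},{"angular": [0,0,0],"xyz": [0.1,0,0],"claw": 4.5},{"angular": [0,0,0],"xyz": [0.1,0,0],"claw": 4.5},{"angular": [0,0,0],"xyz": [0,0,0],"claw": 4.5}]}}

```text
t: 8.6
eef_pos: [0.5233, -0.2037, 0.0376]
ee_rot: [3.142, -0.0, 0.146]
force: [-2.3, 0.6, 4.4]
width: 0.0497
gripper_force: 10.0
```

Request:
{"name": "servo_tool", "arguments": {"targets": [{"angular": [0,0,0],"xyz": [0.1,0,0],"claw": 4.5},{"angular": [0,0,0],"xyz": [0.1,0,0],"claw": 4.5},{"angular": [0,0,0],"xyz": [0,0,0],"claw": 4.5}]}}

```text
t: 8.9
eef_pos: [0.5253, -0.2034, 0.0376]
ee_rot: [3.142, -0.0, 0.146]
force: [-2.9, -0.8, 4.2]
width: 0.0498
gripper_force: 10.0
```

Request:
{"name": "servo_tool", "arguments": {"targets": [{"angular": [0,0,0],"xyz": [0.1,0,0],"claw": 4.5},{"angular": [0,0,0],"xyz": [0.1,0,0],"claw": 4.5},{"angular": [0,0,0],"xyz": [0,0,0],"claw": 4.5}]}}

```text
t: 9.2
eef_pos: [0.5261, -0.2033, 0.0375]
ee_rot: [-3.141, 0.002, 0.146]
force: [-5.9, -1.6, 8.8]
width: 0.0501
gripper_force: 10.0
```

Request:
{"name": "servo_tool", "arguments": {"targets": [{"angular": [0,0,0],"xyz": [0.05,0,0],"claw": 4.5},{"angular": [0,0,0],"xyz": [0.05,0,0],"claw": 4.5},{"angular": [0,0,0],"xyz": [0,0,0],"claw": 4.5}]}}

```text
t: 9.5
eef_pos: [0.5262, -0.2033, 0.0374]
ee_rot: [-3.141, 0.003, 0.146]
force: [-7.9, -2.1, 9.3]
width: 0.0502
gripper_force: 10.0
```

Run:
```python
from h import *; import pickle
o=[]
for n,(x0,y0) in(('top',(350,160)),('scene',(180,180))):
    f=grab(n); pickle.dump(f,open(n+'2.pkl','wb'))
    o.append(cv2.resize(f['color'][y0:y0+150,x0:x0+100],(400,600),interpolation=cv2.INTER_CUBIC))
cv2.imwrite('pics/c3.png',np.hstack(o))
```

```text
(no output)
```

View pics/c3.png

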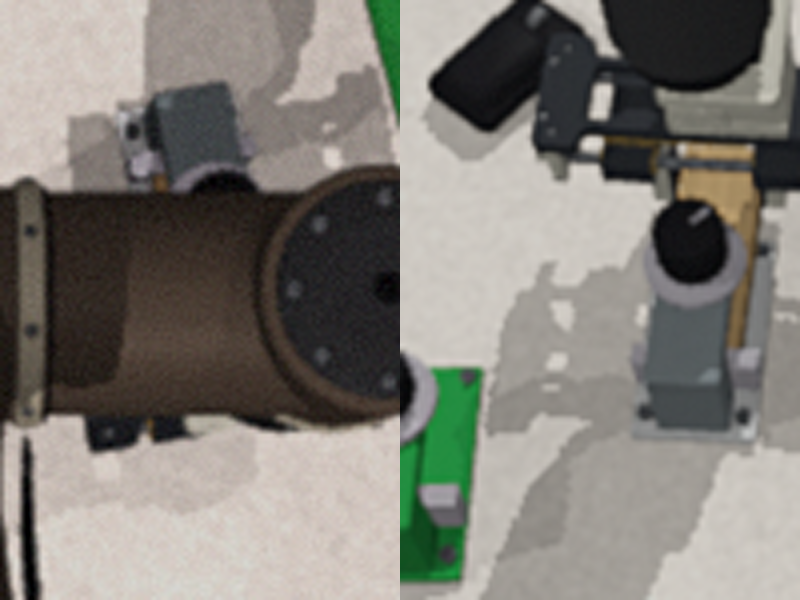

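Scene view: the block's inner end (735,347) meets the stop plate. The tool stands at the predicted flush position, clamp x -82 mm. I'll release, rise and move over to the knob.

Request:
{"name": "servo_tool", "arguments": {"targets": [{"angular": [0,0,0],"xyz": [0,0,0],"claw": 6.5},{"angular": [0,0,0],"xyz": [0,0,0],"claw": 6.5},{"angular": [0,0,0],"xyz": [0,0,0],"claw": 6.5},{"angular": [0,0,0],"xyz": [0,0,-1],"claw": 6.5},{"angular": [0,0,0],"xyz": [0,0,-2],"claw": 6.5},{"angular": [0,0,0],"xyz": [0,0,-3],"claw": 6.5},{"angular": [0,0,0],"xyz": [0,0,-4],"claw": 6.5},{"angular": [0,0,0],"xyz": [0,0,-3],"claw": 6.5},{"angular": [0,0,-8],"xyz": [0,0,0],"claw": 6.5},{"angular": [0,0,-8],"xyz": [0,0,0],"claw": 6.5},{"angular": [0,0,-8],"xyz": [0,0,0],"claw": 6.5},{"angular": [0,0,-8],"xyz": [0,0,0],"claw": 6.5},{"angular": [0,0,-8],"xyz": [0,0,0],"claw": 6.5},{"angular": [0,0,-8],"xyz": [0,0,0],"claw": 6.5},{"angular": [0,0,-8],"xyz": [0,0,0],"claw": 6.5},{"angular": [0,0,0],"xyz": [0,0,0],"claw": 6.5}]}}

```text
t: 11.2
eef_pos: [0.5283, -0.2029, 0.1683]
ee_rot: [3.141, -0.0, 1.126]
force: [0.2, -0.2, 0.8]
width: 0.065
gripper_force: 0.0
```

Run:
```python
from h import *; import pickle
s=monitor.get_state(); print(s['q'].round(3),s['eef_pos'].round(4),s['ee_rot'].round(3),s['moment'].round(3))
o=[]
for n,(x0,y0) in(('top',(350,160)),('scene',(180,180))):
    f=grab(n); pickle.dump(f,open(n+'3.pkl','wb'))
    o.append(cv2.resize(f['color'][y0:y0+150,x0:x0+100],(400,600),interpolation=cv2.INTER_CUBIC))
cv2.imwrite('pics/c4.png',np.hstack(o))
```

```text
[-0.021  0.247 -0.343  0.    -0.98   2.718] [ 0.5283 -0.2029  0.1683] [ 3.141 -0.     1.126] [-0.076 -0.116 -0.006]
```

View pics/c4.png

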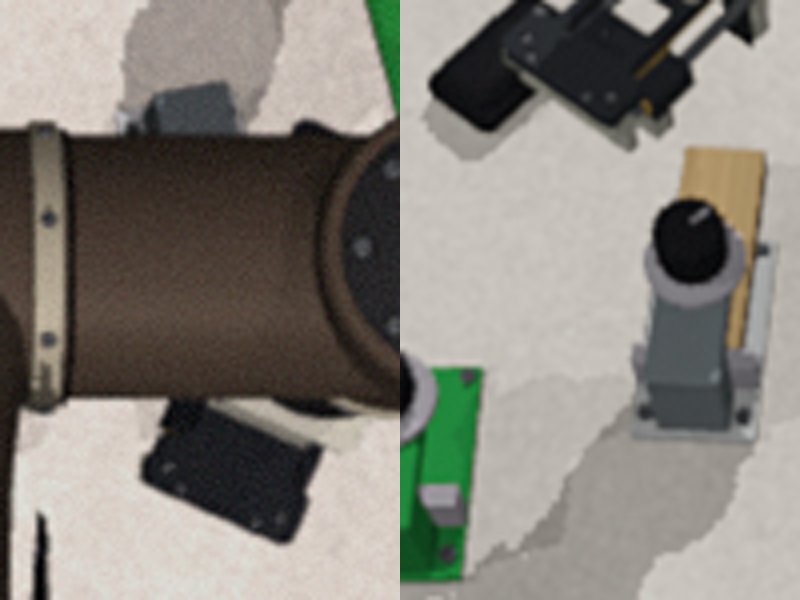

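Request:
{"name": "servo_tool", "arguments": {"targets": [{"angular": [0,0,0],"xyz": [1.15,1.66,0],"claw": 6.5},{"angular": [0,0,0],"xyz": [1.15,1.66,0],"claw": 6.5},{"angular": [0,0,0],"xyz": [1.15,1.66,0],"claw": 6.5},{"angular": [0,0,0],"xyz": [1.15,1.66,0],"claw": 6.5},{"angular": [0,0,0],"xyz": [0,0,2],"claw": 6.5},{"angular": [0,0,0],"xyz": [0,0,2],"claw": 6.5},{"angular": [0,0,0],"xyz": [0,0,1],"claw": 6.5},{"angular": [0,0,0],"xyz": [0,0,1.1],"claw": 6.5},{"angular": [0,0,0],"xyz": [0,0,0],"claw": 6.5},{"angular": [0,0,0],"xyz": [0,0,0],"claw": 6.5}]}}

```text
t: 12.3
eef_pos: [0.6082, -0.1904, 0.1071]
ee_rot: [3.141, 0.0, 1.123]
force: [0.7, 0.1, 0.4]
width: 0.0648
gripper_force: 0.0
```

Run:
```python
from h import *; import pickle
s=monitor.get_state(); print(s['q'].round(3),s['eef_pos'].round(4),s['force'].round(2),s['moment'].round(3))
S=pickle.load(open('scene3.pkl','rb'))
q=lambda a,b,z:ray(S,180+(a-400.5)/4,180+(b-.5)/4,z)*1000
y=np.radians(8.5);o=np.array([607,-190.])
def cl(P):
    d=P[:2]-o; return np.round([d@[np.cos(y),np.sin(y)],d@[-np.sin(y),np.cos(y)]],1)
print(cl(q(685,148,.033)),cl(q(768,152,.033)),cl(q(737,347,.033)),'bed R edge',cl(q(778,245,.008)),cl(q(757,436,.008)),cl(q(633,436,.008)))
```

```text
[ 2.000e-03  4.150e-01 -2.500e-01  0.000e+00 -9.050e-01  2.691e+00] [ 0.6082 -0.1904  0.1071] [0.73 0.08 0.39] [-0.084 -0.062 -0.078]
[-100.3  -24.1] [-100.6   27.3] [34.3 23.5] bed R edge [-49.3  37.1] [79.  38.1] [ 83.5 -34.2]
```

Request:
{"name": "servo_tool", "arguments": {"targets": [{"angular": [0,0,0],"xyz": [0,0,0],"claw": 3.5},{"angular": [0,0,0],"xyz": [0,0,0],"claw": 3.5},{"angular": [0,0,0],"xyz": [0,0,0],"claw": 3.5},{"angular": [0,0,0],"xyz": [0,0,0],"claw": 3.5},{"angular": [0,0,0],"xyz": [0,0,0],"claw": 3.5},{"angular": [0,0,0],"xyz": [0,0,0],"claw": 3.5},{"angular": [0,0,0],"xyz": [0,0,0],"claw": 3.5},{"angular": [0,0,0],"xyz": [0,0,0],"claw": 3.5}], "force": 55}}

```text
t: 13.1
eef_pos: [0.6086, -0.1905, 0.1071]
ee_rot: [3.14, -0.0, 1.124]
force: [2.4, -1.7, 2.7]
width: 0.0392
gripper_force: 55.0
```

```bash
cat > m.py <<'E'
from h import *
s=monitor.get_state(); print('q6',s['q'][5].round(3),s['eef_pos'].round(4),'yaw',s['ee_rot'][2].round(3),'F',s['force'].round(1),'M',s['moment'].round(3),s['width'])
E
python3 m.py
```

```text
q6 2.692 [ 0.6086 -0.1905  0.1071] yaw 1.124 F [ 2.4 -1.7  2.7] M [-0.777 -0.945 -0.023] 0.039220952950420315
```

Request:
{"name": "servo_tool", "arguments": {"targets": [{"angular": [0,0,5],"xyz": [0,0,0],"claw": 3.5},{"angular": [0,0,5],"xyz": [0,0,0],"claw": 3.5},{"angular": [0,0,0],"xyz": [0,0,0],"claw": 3.5},{"angular": [0,0,0],"xyz": [0,0,0],"claw": 3.5}]}}

```text
t: 13.5
eef_pos: [0.6087, -0.1906, 0.1071]
ee_rot: [3.14, -0.0, 0.952]
force: [3.8, -3.4, 2.9]
width: 0.0392
gripper_force: 55.0
```

```bash
python3 m.py
```

```text
q6 2.52 [ 0.6087 -0.1906  0.1071] yaw 0.952 F [ 3.8 -3.4  2.9] M [-1.372 -1.498  0.226] 0.03916931929628644
```

Request:
{"name": "servo_tool", "arguments": {"targets": [{"angular": [0,0,5],"xyz": [0,0,0],"claw": 3.5},{"angular": [0,0,5],"xyz": [0,0,0],"claw": 3.5},{"angular": [0,0,5],"xyz": [0,0,0],"claw": 3.5},{"angular": [0,0,5],"xyz": [0,0,0],"claw": 3.5},{"angular": [0,0,0],"xyz": [0,0,0],"claw": 3.5},{"angular": [0,0,0],"xyz": [0,0,0],"claw": 3.5}]}}

```text
t: 14.1
eef_pos: [0.6091, -0.1909, 0.1071]
ee_rot: [3.139, -0.001, 0.603]
force: [4.4, -5.4, 0.4]
width: 0.0389
gripper_force: 55.0
```

```bash
python3 m.py
```

```text
q6 2.171 [ 0.6091 -0.1909  0.1071] yaw 0.603 F [ 4.4 -5.4  0.4] M [-2.016 -1.98   0.222] 0.03887221460285917
```

Request:
{"name": "servo_tool", "arguments": {"targets": [{"angular": [0,0,5],"xyz": [0,0,0],"claw": 3.5},{"angular": [0,0,5],"xyz": [0,0,0],"claw": 3.5},{"angular": [0,0,0],"xyz": [0,0,0],"claw": 3.5},{"angular": [0,0,0],"xyz": [0,0,0],"claw": 3.5}]}}

```text
t: 14.5
eef_pos: [0.6092, -0.1911, 0.1071]
ee_rot: [3.139, -0.002, 0.429]
force: [5.5, -5.9, 0.8]
width: 0.0393
gripper_force: 55.0
```

```bash
python3 m.py
```

```text
q6 1.997 [ 0.6092 -0.1911  0.1071] yaw 0.429 F [ 5.5 -5.9  0.8] M [-2.468 -2.155  0.246] 0.03934773025763033
```

Request:
{"name": "servo_tool", "arguments": {"targets": [{"angular": [0,0,5],"xyz": [0,0,0],"claw": 3.5},{"angular": [0,0,5],"xyz": [0,0,0],"claw": 3.5},{"angular": [0,0,0],"xyz": [0,0,0],"claw": 3.5},{"angular": [0,0,0],"xyz": [0,0,0],"claw": 3.5}]}}

```text
t: 14.9
eef_pos: [0.6093, -0.1913, 0.1071]
ee_rot: [3.139, -0.002, 0.254]
force: [6.5, -7.9, -0.4]
width: 0.0394
gripper_force: 55.0
```

```bash
python3 m.py
```

```text
q6 1.822 [ 0.6093 -0.1913  0.1071] yaw 0.254 F [ 6.5 -7.9 -0.4] M [-2.859 -2.226  0.233] 0.03935366406054201
```

Request:
{"name": "servo_tool", "arguments": {"targets": [{"angular": [0,0,5],"xyz": [0.07,0.12,0],"claw": 3.5},{"angular": [0,0,5],"xyz": [0,0,0],"claw": 3.5},{"angular": [0,0,0],"xyz": [0,0,0],"claw": 3.5},{"angular": [0,0,0],"xyz": [0,0,0],"claw": 3.5}]}}

```text
t: 15.3
eef_pos: [0.6094, -0.1917, 0.1071]
ee_rot: [3.141, -0.001, 0.081]
force: [3.3, -4.2, 4.1]
width: 0.0393
gripper_force: 55.0
```

```bash
python3 m.py
```

```text
q6 1.651 [ 0.6094 -0.1917  0.1071] yaw 0.081 F [ 3.3 -4.2  4.1] M [-1.62  -1.207  0.224] 0.03928215537609803
```

Request:
{"name": "servo_tool", "arguments": {"targets": [{"angular": [0,0,5],"xyz": [0,0,0],"claw": 3.5},{"angular": [0,0,5],"xyz": [0,0,0],"claw": 3.5},{"angular": [0,0,0],"xyz": [0,0,0],"claw": 3.5},{"angular": [0,0,0],"xyz": [0,0,0],"claw": 3.5}]}}

```text
t: 15.7
eef_pos: [0.6094, -0.1919, 0.1071]
ee_rot: [3.141, -0.001, -0.094]
force: [4.0, -5.3, 3.5]
width: 0.0392
gripper_force: 55.0
```

```bash
python3 m.py
```

```text
q6 1.476 [ 0.6094 -0.1919  0.1071] yaw -0.094 F [ 4.  -5.3  3.5] M [-2.001 -1.268  0.217] 0.03923174268020184
```

Request:
{"name": "servo_tool", "arguments": {"targets": [{"angular": [0,0,5],"xyz": [0,0,0],"claw": 3.5},{"angular": [0,0,5],"xyz": [0,0,0],"claw": 3.5},{"angular": [0,0,0],"xyz": [0,0,0],"claw": 3.5},{"angular": [0,0,0],"xyz": [0,0,0],"claw": 3.5}]}}

```text
t: 16.1
eef_pos: [0.6094, -0.1921, 0.1071]
ee_rot: [3.141, -0.001, -0.268]
force: [3.8, -7.1, 3.0]
width: 0.0393
gripper_force: 55.0
```

```bash
python3 m.py
```

```text
q6 1.302 [ 0.6094 -0.1921  0.1071] yaw -0.268 F [ 3.8 -7.1  3. ] M [-2.432 -1.29   0.208] 0.03931316424092154
```

Request:
{"name": "servo_tool", "arguments": {"targets": [{"angular": [0,0,5],"xyz": [0.05,0.07,0],"claw": 3.5},{"angular": [0,0,5],"xyz": [0,0,0],"claw": 3.5},{"angular": [0,0,0],"xyz": [0,0,0],"claw": 3.5},{"angular": [0,0,0],"xyz": [0,0,0],"claw": 3.5}]}}

```text
t: 16.5
eef_pos: [0.6093, -0.1924, 0.1071]
ee_rot: [3.141, -0.001, -0.442]
force: [1.1, -5.7, 4.7]
width: 0.0391
gripper_force: 55.0
```

```bash
python3 m.py
```

```text
q6 1.129 [ 0.6093 -0.1924  0.1071] yaw -0.442 F [ 1.1 -5.7  4.7] M [-1.54  -0.665  0.206] 0.039091726741752236
```

Request:
{"name": "servo_tool", "arguments": {"targets": [{"angular": [0,0,5],"xyz": [0,0,0],"claw": 3.5},{"angular": [0,0,5],"xyz": [0,0,0],"claw": 3.5},{"angular": [0,0,0],"xyz": [0,0,0],"claw": 3.5},{"angular": [0,0,0],"xyz": [0,0,0],"claw": 3.5}]}}

```text
t: 16.9
eef_pos: [0.6092, -0.1926, 0.107]
ee_rot: [3.141, -0.001, -0.616]
force: [0.5, -5.6, 5.5]
width: 0.0393
gripper_force: 55.0
```

```bash
python3 m.py
```

```text
q6 0.955 [ 0.6092 -0.1926  0.107 ] yaw -0.616 F [ 0.5 -5.6  5.5] M [-1.891 -0.564  0.198] 0.03928418373187396
```

Request:
{"name": "servo_tool", "arguments": {"targets": [{"angular": [0,0,5],"xyz": [0,0,0],"claw": 3.5},{"angular": [0,0,5],"xyz": [0,0,0],"claw": 3.5},{"angular": [0,0,0],"xyz": [0,0,0],"claw": 3.5},{"angular": [0,0,0],"xyz": [0,0,0],"claw": 3.5}]}}

```text
t: 17.3
eef_pos: [0.6091, -0.1928, 0.107]
ee_rot: [3.141, -0.001, -0.79]
force: [1.0, -5.8, 5.9]
width: 0.0398
gripper_force: 55.0
```

```bash
python3 m.py
```

```text
q6 0.781 [ 0.6091 -0.1928  0.107 ] yaw -0.79 F [ 1.  -5.8  5.9] M [-2.182 -0.44   0.428] 0.03978268541260716
```

Request:
{"name": "servo_tool", "arguments": {"targets": [{"angular": [0,0,5],"xyz": [0,0,0],"claw": 3.5},{"angular": [0,0,0],"xyz": [0,0,0],"claw": 3.5},{"angular": [0,0,0],"xyz": [0,0,0],"claw": 3.5}]}}

```text
t: 17.6
eef_pos: [0.609, -0.1929, 0.1071]
ee_rot: [3.141, -0.001, -0.878]
force: [0.8, -7.5, 6.6]
width: 0.0389
gripper_force: 55.0
```

```bash
python3 m.py
```

```text
q6 0.693 [ 0.609  -0.1929  0.1071] yaw -0.878 F [ 0.8 -7.5  6.6] M [-2.345 -0.378  0.499] 0.03885533345305553
```

Request:
{"name": "servo_tool", "arguments": {"targets": [{"angular": [0,0,5],"xyz": [0,0,0],"claw": 3.5},{"angular": [0,0,0],"xyz": [0,0,0],"claw": 3.5},{"angular": [0,0,0],"xyz": [0,0,0],"claw": 3.5}]}}

```text
t: 17.9
eef_pos: [0.6089, -0.1929, 0.107]
ee_rot: [3.141, -0.001, -0.965]
force: [0.3, -6.9, 6.3]
width: 0.0391
gripper_force: 55.0
```

```bash
python3 m.py
```

```text
q6 0.606 [ 0.6089 -0.1929  0.107 ] yaw -0.965 F [ 0.3 -6.9  6.3] M [-2.426 -0.291  0.433] 0.039147267644330554
```

Request:
{"name": "servo_tool", "arguments": {"targets": [{"angular": [0,0,5],"xyz": [0,0,0],"claw": 3.5},{"angular": [0,0,0],"xyz": [0,0,0],"claw": 3.5},{"angular": [0,0,0],"xyz": [0,0,0],"claw": 3.5}]}}

```text
t: 18.2
eef_pos: [0.6088, -0.193, 0.107]
ee_rot: [3.141, -0.001, -1.053]
force: [0.4, -7.7, 5.3]
width: 0.0396
gripper_force: 55.0
```

```bash
python3 m.py
```

```text
q6 0.518 [ 0.6088 -0.193   0.107 ] yaw -1.053 F [ 0.4 -7.7  5.3] M [-2.504 -0.253 -0.116] 0.03957644336721831
```

Torque read 0.50, 0.43, then -0.12, so the ratchet has dropped into the first notch. I'll let go, clear the view and check.

Request:
{"name": "servo_tool", "arguments": {"targets": [{"angular": [0,0,0],"xyz": [0,0,0],"claw": 6.5},{"angular": [0,0,0],"xyz": [0,0,0],"claw": 6.5},{"angular": [0,0,0],"xyz": [0,0,0],"claw": 6.5},{"angular": [0,0,0],"xyz": [0,0,-1],"claw": 6.5},{"angular": [0,0,0],"xyz": [0,0,-3],"claw": 6.5},{"angular": [0,0,0],"xyz": [0,0,-4],"claw": 6.5},{"angular": [0,0,0],"xyz": [-3.8,-0.5,0],"claw": 6.5},{"angular": [0,0,0],"xyz": [-3.8,-0.5,0],"claw": 6.5},{"angular": [0,0,0],"xyz": [-3.8,-0.5,0],"claw": 6.5},{"angular": [0,0,0],"xyz": [-3.8,-0.5,0],"claw": 6.5},{"angular": [0,0,0],"xyz": [-3.8,-0.5,0],"claw": 6.5},{"angular": [0,0,0],"xyz": [-3.8,-0.5,0],"claw": 6.5},{"angular": [0,0,0],"xyz": [-3.8,-0.5,0],"claw": 6.5},{"angular": [0,0,0],"xyz": [0,0,0],"claw": 6.5},{"angular": [0,0,0],"xyz": [0,0,0],"claw": 6.5},{"angular": [0,0,0],"xyz": [0,0,0],"claw": 6.5}]}}

```text
t: 19.8
eef_pos: [0.5093, 0.0567, 0.1869]
ee_rot: [-3.141, -0.0, -1.058]
force: [0.5, -0.5, 0.0]
width: 0.0654
gripper_force: 0.0
```

Run:
```python
from h import *; import pickle
o=[]
for n,(x0,y0) in(('top',(380,185)),('scene',(225,215))):
    f=grab(n); pickle.dump(f,open(n+'4.pkl','wb'))
    o.append(cv2.resize(f['color'][y0:y0+60,x0:x0+50],(400,480),interpolation=cv2.INTER_CUBIC))
cv2.imwrite('pics/c5.png',np.hstack(o))
```

```text
(no output)
```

View pics/c5.png

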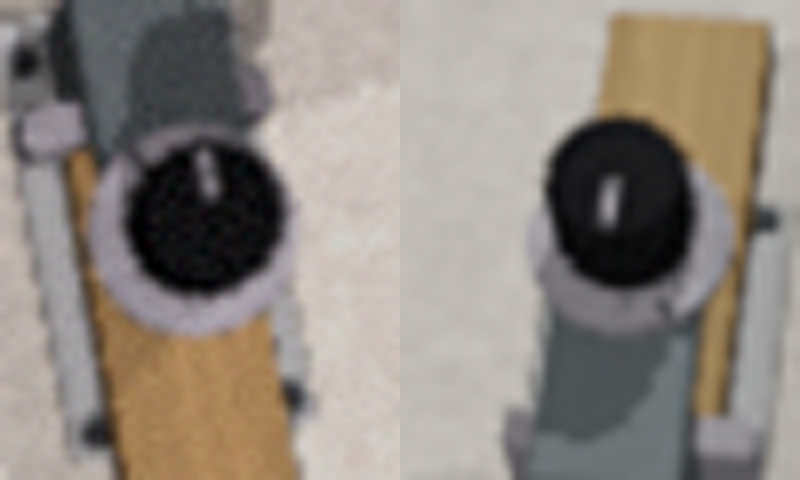

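Run:
```python
from h import *; import pickle
T=pickle.load(open('top4.pkl','rb'));S=pickle.load(open('scene4.pkl','rb'))
p=lambda a,b,z:ray(T,380+(a-3.5)/8,185+(b-3.5)/8,z)[:2]*1000
q=lambda a,b,z:ray(S,225+(a-403.5)/8,215+(b-3.5)/8,z)[:2]*1000
an=lambda d:np.degrees(np.arctan2(d[1],d[0])).round(1)
for n,f,k0,l,tk in(('top',p,(206,217),[(213,190),(203,150)],(133,155)),('scene',q,(620,188),[(615,178),(605,226)],(665,308))):
    c=f(*k0,.117); print(n,c.round(1),'line',an(f(*l[1],.117)-f(*l[0],.117)),an(f(*l[1],.117)-c),'tick',an(f(*tk,.08)-c),np.linalg.norm(f(*tk,.08)-c))
```

```text
top [ 606.2 -189.8] line 12.1 0.7 tick 32.5 27.29519600046729
scene [ 613.6 -188.1] line 5.4 -3.6 tick 40.7 20.623891444225727
```

The top view shows the collar tick at (133,155) and the knob line at (205,165). By rough measurement that is about 30° between pointer and tick: one click. The block is flush and straight under the pad, and the gripper is empty and clear.

```bash
python3 -c "
from station import order; print(order.job_done())"
```

```text
the job is handed in; nothing more can be done
None
```

I handed the job in with the long block flat and flush against the stop, the ratchet slipped by one click, and the gripper empty and clear of everything; no verdict came back.

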